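Pop a tin out of the dispenser and trap it on the chute

TASK

At the food-bank packing bench, press the black spring ejector button of the tin dispenser so that the tin pops out of its nest, and trap the tin with your other finger as it rolls down the chute, before it gets away over the open end. Do not lift or pick up the tin, and leave the other goods standing where they are. Finish while holding: one finger still keeping the button pressed down, the other keeping the tin stopped, at rest, on the chute below its nest.

Things in the scene. Friction and masses are not known exactly. Their poses are not given: they have to be found in the camera images.
- dispenser: Fixed grey tin dispenser, yawed only. Origin at table height under the chute's centre line; x points down the chute (downhill), y left of that, z up. Behind, x = -180 to -104 mm, y = -44 to 44, stands a 175 mm high magazine column with two fixed spare tins. The ejector's housing, 50 x 44 mm, 46 mm high, stands left of the chute, centred at x = 40, y = 68 mm.
- chute_end (a point): Middle of the chute floor's open lower end, 26 mm above the table. The straight, open-topped chute slopes 8 degrees down along the dispenser's x, from x = -102 to 134 mm; floor 39 mm above the table at x = 40. 80 mm wide inside, y = -40 to 40, between 4 mm walls 18 mm above the floor. A 3 mm high rib across it at x = -45 mm keeps the tin in its nest.
- ejector_top (a point): Centre of the top of the ejector button, a round black cap 32 mm in diameter: x = 40, y = 68 mm in the dispenser's frame, 68 mm above the table when up; goes straight down. A fingertip 60 mm to its right (dispenser's -y) is over the chute, in the tin's path; at the height of the button's top it is below the tin's axis and clear of the chute floor and walls.
- ejector (a joint): Press of the button in m: 0 up, 0.012 fully down. A spring returns it: 1 N at first, 4 N fully down, plus up to 3 N while shoving the tin. It drives a steel kicker plate behind the tin 2.2 times as far downhill; after 7 to 9 mm of press the tin tops the rib and rolls on by itself.
- tin: Full steel tin, a cylinder 60 mm in diameter, 75 mm long, about 230 g, lying across the chute (own y axis = the cylinder's axis). Origin at its centre. It starts in the nest, centre at x = -56, y = 0, z = 83 mm in the dispenser's frame. Over the rib, it rolls down and, unless stopped, is over the lower end within about half a second; its centre is 30 mm above the floor.
- tall_can: Bystander: upright tin 74 mm in diameter, 110 mm high, right of the dispenser. Origin at the centre of its underside.
- jar: Bystander: upright glass jar 66 mm in diameter, 100 mm high, left of the dispenser. Origin at the centre of its underside.
- carton: Bystander: upright white drink carton 62 x 62 mm, 130 mm high with a 14 mm cap on top, right of the chute's lower end. Origin at the centre of its underside.

How it is judged (in metres and radians):
On the way, in this order (a step that is already met when the one before it is completed fails the run):
1. a finger presses the ejector button down (value of joint ejector above 0.005 m and contact force between the fingers and dispenser above 0.5 N), for 0.05 s.
2. the popped tin is stopped by a finger on the chute (x of tin in the frame of dispenser between -0.03 and 0.125 m and contact force between the fingers and tin above 0.05 N and linear speed of tin below 0.03 m/s), for 0.3 s.
At the end, for the whole second after the job is handed in: A finger still holds the button at least 5 mm down; the tin rests on the chute floor against a finger (over 0.05 N), slower than 15 mm/s, its centre -30 to 125 mm along the dispenser's x, within 20 mm of the centre line, 50 to 90 mm above the table (all of step 1 and contact force between the fingers and tin above 0.05 N and contact force between dispenser and tin above 0.5 N and x of tin in the frame of dispenser between -0.03 and 0.125 m and y of tin in the frame of dispenser between -0.02 and 0.02 m and z of tin in the frame of dispenser between 0.05 and 0.09 m and linear speed of tin below 0.015 m/s); the arm keeps its last pose, push and grip.
It fails at once if the tin gets away over the end or off the chute (x of tin in the frame of dispenser above 0.135 m or height (world z) of tin below 0.045 m).
It fails at once if the tin is lifted or carried off the chute (height (world z) of tin above 0.105 m).
It fails at once if a bystander is moved more than 20 mm (distance of any of tall_can, jar, carton from where it was at the start of the episode above 0.02 m).
It also fails if it takes over 32 s, if anything falls off the work surface, if the arm or the gripper's body presses on something with over 40 N, if the wrist force passes 120 N, or if a joint passes its speed limit or range.

ROBOT

A 6-joint arm with a two-finger parallel gripper is mounted at the origin on the work surface. World frame = base frame: x ahead of the robot, y to its left, z up, the work surface at z = 0. Lengths are in m, angles in degrees, forces in N, time in s.
With the tool pointing down it reaches from about 0.25 to 0.725 m from the base axis. Payload 9.7 kg.
Tool frame: the origin (TCP) lies on the centre line of the jaws, within the pads' length; the fingertips stand 19 mm ahead of it and the grasp point (between the pads) is the TCP; z points along the fingers, y is the direction in which the jaws open and shut (so a half turn about z gives the same grasp; the last joint's range is limited). The gripper opens to 85 mm and grips with 20 to 120 N. Pads are 22 mm wide; open, the fingers measure 114 mm over their backs; the gripper's body (76 mm by 85 mm) begins 54 mm behind the grasp point. The pads swing forward as they close: fully open they stand 13 mm farther back than shut.
Start: joints at [74.026, 4.979, 10.078, 95.1, 0, 90], TCP at [0.151, 0.529, 0.25] pointing down, gripper open.
Joint ranges: [-179.16, 179.16], [-48.56, 103.87], [-65.8, 70.77], [-126.05, 130.52], [-82.76, 87.17], [-180, 180]. Speed limits (degrees/s): [127.2, 127.2, 147.25, 180, 180, 180].

INTERFACE

Orientations are given as [roll, pitch, yaw] about the fixed x, y, z axes, in that order (R = Rz(yaw) Ry(pitch) Rx(roll)).
In Python, from workcell import bot gives the robot as it stands.
- The arm moves only by the tool servo_tool, never from a script. Its argument "motion" is a list that holds one entry, the list of rows, each a list of 6 numbers: the shift along the tool's x, y, z in mm, then the turn, a rotation vector about the tool's x, y, z in rad. A call has 1 to 5 rows; each row shifts and turns the commanded pose from where the row before left it, along the tool's axes as they then stand; what a row does not reach is not made up. A row lasts 1/10 s, in which the tool goes at most 50 mm and 8.59 degrees, less where a joint would pass 70% of its speed; a pose out of reach is approached as far as the arm can. A call is refused whole if a number of a shift passes 50 or a number of a turn 0.15, either way. A call with a gripper value outside its range is refused whole. "gripper" is the finger opening in mm, from 0 to 85.4, set as the call begins (left out, the last holds). The fingers move at their own pace and stop on an object; "newtons" is the grip in N (left out, the last holds). Time passes only in rows, so rows that do not move let the fingers close. It gives the time, the measured TCP pose, the force and the opening at its end, in the units of the state.
- bot.get_obs(): the state, without advancing time (a new reading comes with each control period).
- bot.camera(name): name is "side" or "top"; returns a dict with "color" (420x560x3 uint8, red, green, blue), "fx", "fy", "cx", "cy" (pixels), "k1" (the pictures are not rectified: a ray, as slopes to the right and down, at radius r is drawn at 1 + k1 r^2 times it, then the intrinsics apply), "R" (3x3) and "t" (3): a world point X has camera coordinates R X + t. Camera axes: x right, y down, z forward; pixel columns grow to the right and rows downward; lengths in m; the calibration is good to about 2 mm. A picture is of the moment at which its call begins. There is no depth.
- bot.job_done(): hands the job in, once; it reports no verdict.
Trained networks look in a picture, given as the dict that the camera call returned (one of the last four; its "shot" number tells which), for a name from the list of things; names that differ only in an ending like _2 or _b are one class to them, and where a whole thing is asked for, a point or a joint stands for the part that bears it (a point fixed in the world has none). Each returns a list of dicts, best first, with "confidence" (0 to 1); they miss things now and then, are a little off and sometimes report something else, mostly with a low value. They report only what shows in the picture. A call takes as long as a camera call.
- bot.look_for(picture, label): "rect" ([left, top, width, height] in pixels, round what is visible of it).
The state is a dict: "time": time; "q": joint angles; "qd": joint speeds; "joint_efforts": joint torques, N m; "ee_pos": TCP position; "tcp_rot": TCP orientation; "wrist_force": force on the tool from outside, world axes, zero at the start; "torque": the same for the moment, N m; "opening": finger opening in m.
Only numpy, scipy, OpenCV 4.12 (cv2) and the standard library are available. Lean on these libraries where they do the work, as an engineer would, in place of code of your own. Each camera call takes 0.05 s, during which the arm holds its last target.

## Working session

There is one attempt and no reset: what is moved stays moved. The work goes in short steps, Python scripts to look and compute and a tool call to move; the robot and the scene stay as the last step left them, time stands still between calls to the robot, and variables do not carry over. Pictures are saved under pics/ and viewed, and the job is handed in when it is done.

Besides the shell and the picture viewer there is one more tool, called after ">>>" as name(argument=value, ...) on one line, values as JSON. servo_tool: Moves the arm, as the interface text tells. Its arguments: {"type":"object","properties":{"motion":{"type":"array","items":{"type":"array","items":{"type":"array","items":{"type":"number"}}}},"gripper":{"type":"number"},"newtons":{"type":"number"}},"required":["motion"]}

```bash
mkdir -p pics; ls
python3 - <<'E'
from workcell import bot
import cv2
o=bot.get_obs()
print({k:o[k] for k in('time','ee_pos','tcp_rot','opening','wrist_force')})
for n in('side','top'):
    p=bot.camera(n)
    cv2.imwrite(f'pics/{n}0.png',cv2.resize(p['color'][:,:,::-1],None,fx=1.4,fy=1.4))
    print(n,p['fx'],p['fy'],p['cx'],p['cy'],p['k1'],p['R'],p['t'])
    for l in('dispenser','ejector_top','tin','tall_can','jar','carton'):
        print(l,[(d['rect'],d['confidence']) for d in bot.look_for(p,l)[:2]])
E
```

```text
pics
{'time': 0.0, 'ee_pos': array([0.15131371, 0.52855838, 0.2495695 ]), 'tcp_rot': array([-1.79922273e+02,  6.98417297e-04,  1.64023853e+02]), 'opening': 0.0848936000999059, 'wrist_force': array([-0.75822104, -0.21025536,  0.02994544])}
side 398.93512852917854 398.93512852917854 283.7844479159159 213.9289064627122 -0.11378493088439376 [[ 0.79875947 -0.60129977 -0.02054025]
 [-0.33766547 -0.41977187 -0.84248062]
 [ 0.49796119  0.67987511 -0.53833493]] [-0.46817586  0.26469629  0.51658512]
dispenser [([164.4, 203.2, 184.2, 127.5], 0.61)]
ejector_top [([263.7, 213.2, 13.4, 16.0], 0.77)]
tin [([237.3, 222.7, 40.1, 44.4], 0.63)]
tall_can [([289.5, 256.9, 50.4, 90.8], 0.61)]
jar [([237.2, 169.3, 27.2, 51.0], 0.63)]
carton []
top 405.4721614552283 405.4721614552283 279.1542739412366 206.63768190963194 -0.11616099435499913 [[ 0.0045407  -0.99991888 -0.01190059]
 [-0.98156415 -0.00218272 -0.19112053]
 [ 0.19107905  0.01254901 -0.98149443]] [0.04008771 0.6096216  0.92561069]
dispenser [([277.9, 183.6, 69.5, 134.6], 0.57)]
ejector_top [([279.6, 213.6, 14.4, 16.7], 0.68)]
tin [([300.9, 248.9, 37.2, 23.0], 0.73)]
tall_can [([361.1, 236.3, 38.9, 38.3], 0.97), ([300.3, 246.5, 36.6, 28.4], 0.22)]
jar [([224.2, 194.1, 25.5, 28.9], 0.95)]
carton [([352.6, 152.3, 37.2, 38.9], 0.94), ([363.5, 237.7, 35.7, 36.8], 0.73)]
```

View pics/side0.png

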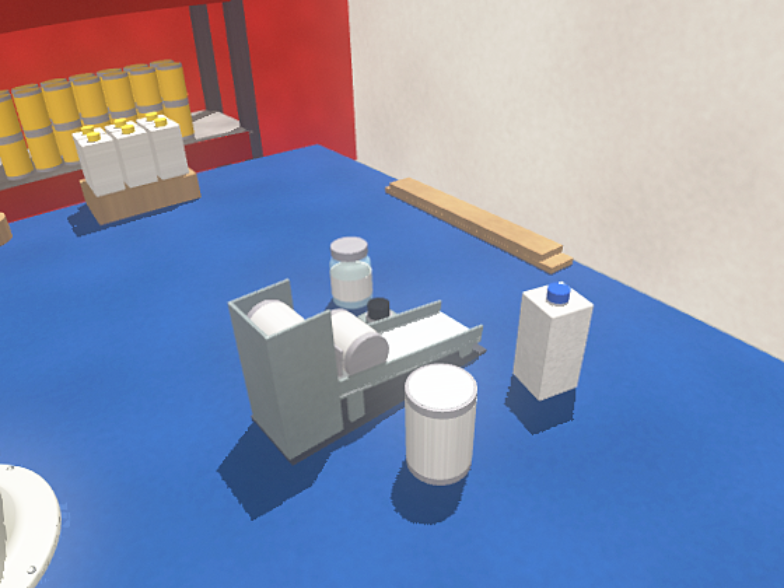

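View pics/top0.png

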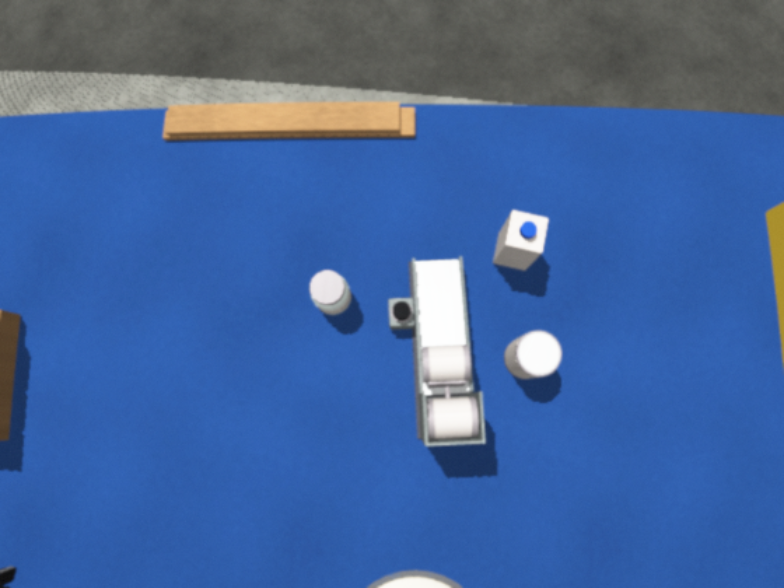

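The side view shows the magazine at (290,370), the tin at (355,345), the button at (378,308), and the chute running off to the right. In the top view the button is at (401,312), the chute end is at about y=260, and the chute points away from the robot. Next I'll zoom in to measure.

```bash
cat > h.py <<'E'
import numpy as np,cv2
def ray(p,uv):
    K=np.array([[p['fx'],0,p['cx']],[0,p['fy'],p['cy']],[0,0,1]])
    n=cv2.undistortPoints(np.array([[uv]],float),K,np.array([p['k1'],0,0,0.]))[0,0]
    d=p['R'].T@np.array([n[0],n[1],1]); return -p['R'].T@p['t'],d/np.linalg.norm(d)
def tri(a,b):
    A=np.zeros((3,3));y=np.zeros(3)
    for c,d in(a,b):
        M=np.eye(3)-np.outer(d,d);A+=M;y+=M@c
    x=np.linalg.solve(A,y)
    return x,[np.linalg.norm((np.eye(3)-np.outer(d,d))@(x-c)) for c,d in(a,b)]
def atz(r,z):
    c,d=r; return c+d*(z-c[2])/d[2]
def proj(p,X):
    K=np.array([[p['fx'],0,p['cx']],[0,p['fy'],p['cy']],[0,0,1]])
    return cv2.projectPoints(np.atleast_2d(X).astype(float),cv2.Rodrigues(p['R'])[0],p['t'],K,np.array([p['k1'],0,0,0.]))[0][:,0]
E
python3 - <<'E'
from workcell import bot
import cv2,numpy as np
from h import *
P={}
for n,(x,y,w,h) in(('side',(160,190,190,145)),('top',(265,170,100,160))):
    p=bot.camera(n);P[n]=p
    f=4 if n=='side' else 3.7
    cv2.imwrite(f'pics/{n}1.png',cv2.resize(p['color'][y:y+h,x:x+w,::-1],None,fx=f,fy=f,interpolation=cv2.INTER_CUBIC))
    c=p['color'].astype(int)
    r=bot.look_for(p,'ejector_top')[0]['rect'];print(r)
    x0,y0=int(r[0])-4,int(r[1])-4
    m=c[y0:y0+26,x0:x0+24].max(2)<45
    k,l,s,ce=cv2.connectedComponentsWithStats(m.astype(np.uint8))
    i=1+np.argmax(s[1:,4]);print(n,s[i]+[x0,y0,0,0,0],ce[i]+[x0,y0])
import pickle;pickle.dump(P,open('P.pkl','wb'))
E
```

```text
[263.8, 214.1, 13.9, 15.1]Traceback (most recent call last):
  File "<stdin>", line 14, in <module>
    return _wrapfunc(a, 'argmax', axis=axis, out=out, **kwds)
    return bound(*args, **kwds)
ValueError: attempt to get argmax of an empty sequence
```

```bash
sleep 1
```

```text
(no output)
```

View pics/side1.png

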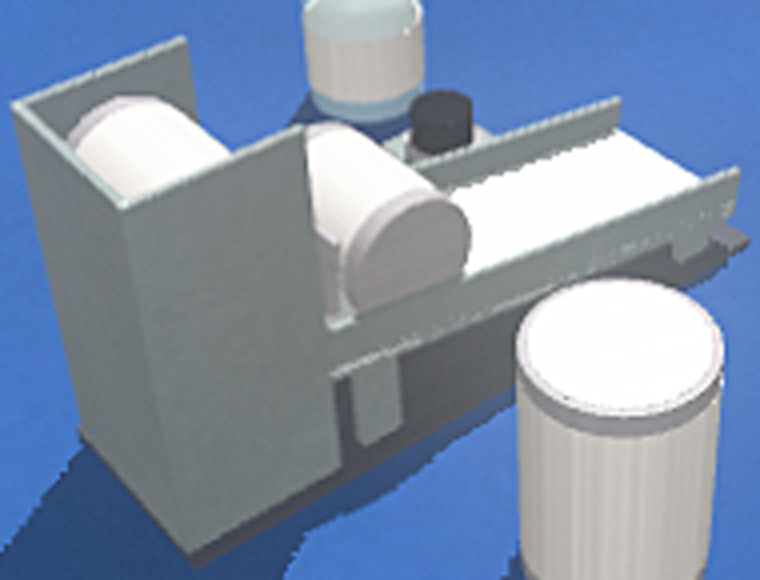

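Run:
```python
from workcell import bot
import cv2,numpy as np,pickle
from h import *
P={}
for n in('side','top'):
    p=bot.camera(n);P[n]=p
    c=p['color'].astype(int)
    r=bot.look_for(p,'ejector_top')[0]['rect'];print(r)
    x0,y0=int(r[0])-4,int(r[1])-4
    m=c[y0:y0+26,x0:x0+24].max(2)<70
    k,l,s,ce=cv2.connectedComponentsWithStats(m.astype(np.uint8))
    i=1+np.argmax(s[1:,4]);print(n,s[i]+[x0,y0,0,0,0],ce[i]+[x0,y0])
x,y,w,h=265,170,110,160
cv2.imwrite(f'pics/top1.png',cv2.resize(P['top']['color'][y:y+h,x:x+w,::-1],None,fx=3.7,fy=3.7,interpolation=cv2.INTER_CUBIC))
pickle.dump(P,open('P.pkl','wb'))
```

```text
[263.9, 213.9, 12.5, 13.4]
side [277 223   1   2   2] [277.  223.5]Traceback (most recent call last):
  File "<stdin>", line 8, in <module>
IndexError: list index out of range
```

```bash
sleep 1
python3 - <<'E'
from workcell import bot
import cv2,numpy as np,pickle
P={n:bot.camera(n) for n in('side','top')}
pickle.dump(P,open('P.pkl','wb'))
x,y,w,h=265,170,110,160
cv2.imwrite(f'pics/top1.png',cv2.resize(P['top']['color'][y:y+h,x:x+w,::-1],None,fx=3.7,fy=3.7,interpolation=cv2.INTER_CUBIC))
print(P['side']['color'][212:230,262:280].max(2))
print(P['top']['color'][213:232,278:297].max(2))
E
```

```text
[[170 165 173 197 178 169 161 151 148 154 157 154 176 201 204 201 200 198]
 [168 166 146 146 117 103  94  80  77  85  90  86 117 150 164 197 201 199]
 [172 144 106  84  82  83  83  85  86  86  84  85  83  87  98 155 196 200]
 [155 106  83  83  87  88  89  90  91  87  90  89  88  88  81  94 188 204]
 [129  87  85  88  89  89  90  90  89  89  89  92  90  90  86  78 190 208]
 [112  84  87  90  88  89  89  88  90  90  91  91  91  93  89  76 189 206]
 [ 94  81  90  91  89  89  89  90  90  90  91  91  92  93  87  76 187 206]
 [103  84  85  90  92  91  91  90  91  93  92  90  92  92  87  70 188 206]
 [109  84  82  83  87  89  91  90  89  91  95  93  87  86  83  69 166 199]
 [106  82  81  82  84  87  86  85  84  86  89  89  85  84  83  71 157 199]
 [147  91  79  81  84  84  83  85  83  84  84  87  84  84  81  71 174 211]
 [161  87  78  81  83  85  83  82  84  85  83  85  86  85  83  71 171 230]
 [159  79  78  84  84  84  85  84  84  86  85  85  85  84  81  68 166 234]
 [129  79  77  82  83  84  85  85  85  85  83  84  83  78  73  74 190 230]
 [126 103  81  79  80  83  84  84  83  80  78  78 
[... 1090 characters left out ...]
  42  45  44  43  43  44  45  57  93 127 133
  139]
 [184 195 168  93  49  43  46  45  44  41  44  44  44  46  66  95 111 110
  129]
 [180 194 181 122  64  45  44  44  43  42  41  44  41  51  80  99 105  96
  119]
 [172 186 184 157  96  50  41  43  43  43  42  40  44  65  92 103 100  95
  115]
 [172 187 190 179 143  96  55  40  38  36  40  46  65  87 104 106 102  94
  115]
 [170 185 193 190 179 150  94  62  57  60  66  84  99 103 106 106 107 103
  120]
 [172 185 192 190 179 152 114 101  98  98 103 106 111 108 107 112 128 128
  124]
 [169 184 194 193 185 165 134 119 109 108 107 109 110 115 122 130 145 140
  123]
 [162 178 186 188 185 182 166 147 118 106 106 104 109 131 149 156 155 138
  118]]
```

```bash
sleep 1
```

```text
(no output)
```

View pics/top1.png

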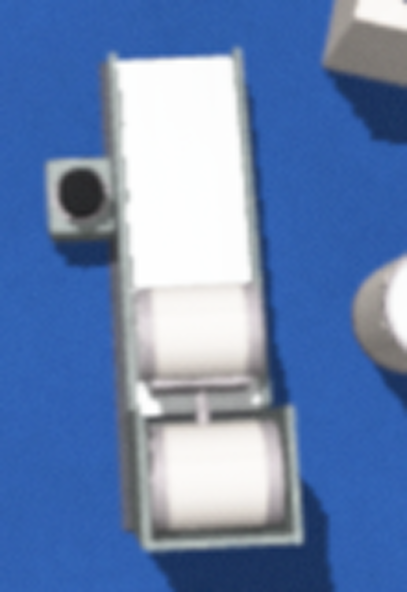

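```bash
cat > fit.py <<'E'
import pickle,numpy as np
from h import *
from scipy.optimize import least_squares
P=pickle.load(open('P.pkl','rb'))
T=[((-180,44,175),(140,548)),((-180,-44,175),(302,541)),((-104,-44,175),(298,405)),((134,40,26),(119,60)),((134,-40,26),(236,57)),((40,68,68),(82,189))]
S=[((-180,-44,175),(122,208)),((-180,44,175),(14,104)),((-104,-44,175),(302,128)),((-104,44,175),(185,40)),((134,42,44),(620,98)),((134,-42,44),(738,169)),((40,68,68),(442,105))]
def w(q,L):
    L=np.array(L)/1000.;c,s=np.cos(q[2]),np.sin(q[2])
    return np.c_[q[0]+c*L[:,0]-s*L[:,1],q[1]+s*L[:,0]+c*L[:,1],L[:,2]]
def res(q,sep=False):
    r=[]
    for n,D,f,o in(('top',T,3.7,(265,170)),('side',S,4,(160,190))):
        uv=np.array([(np.array(d[1])+.5)/f-.5+o for d in D])
        r.append(proj(P[n],w(q,[d[0] for d in D]))-uv)
    return r if sep else np.concatenate(r).ravel()
s=least_squares(res,[.55,-.05,0],loss='soft_l1')
if __name__=='__main__':
    print(s.x,np.rad2deg(s.x[2]));[print(a.round(1)) for a in res(s.x,True)]
    print('cap',w(s.x,[(40,68,68)]))
    uv=lambda D,f,o:(np.array(D)+.5)/f-.5+o
    print('tri cap',tri(ray(P['top'],uv((82,189),3.7,(265,170))),ray(P['side'],uv((442,105),4,(160,190)))))
    for m in('top','side'):
        D=T if m=='top' else S
    print('tri mag BR',tri(ray(P['top'],uv((302,541),3.7,(265,170))),ray(P['side'],uv((122,208),4,(160,190)))), w(s.x,[(-180,-44,175)]))
    print('tri endR walltop',w(s.x,[(134,-40,26)]))
    for n in P: print(n,-P[n]['R'].T@P[n]['t'])
E
python3 fit.py
```

```text
[ 0.53628395 -0.04654265  0.0424814 ] 2.4340051697925196
[[ 1.1  0.5]
 [ 0.1  0.4]
 [-1.  -0.1]
 [-0.4  0.5]
 [-0.6  0.1]
 [ 0.2  0.1]]
[[-0.2  0.1]
 [-0.9 -0.5]
 [ 1.6 -0.4]
 [ 0.2 -1.5]
 [ 0.1  0.5]
 [ 0.2  0.4]
 [ 0.6  0.2]]
cap [[0.57335999 0.02309475 0.068     ]]
tri cap (array([0.57299703, 0.02387182, 0.06824388]), [np.float64(0.0005257269523879103), np.float64(0.0005257269523876007)])
tri mag BR (array([ 0.35894082, -0.09788236,  0.17476703]), [np.float64(0.0002013009290309536), np.float64(0.00020130092903086335)]) [[ 0.35831496 -0.0981473   0.175     ]]
tri endR walltop [[ 0.6718618  -0.08081576  0.026     ]]
side [ 0.20609936 -0.52161535  0.49148086]
top [0.42133587 0.02979959 1.02547001]
```

Both views agree: the dispenser is at (0.536, -0.047) with a yaw of 2.4°, and the triangulated cap is within 1 mm of the model. I'll rotate first so the jaw axis lines up with the dispenser's y.

>>> servo_tool(motion=[[[0,0,0,0,0,-0.08],[0,0,0,0,0,-0.08],[0,0,0,0,0,-0.08],[0,0,0,0,0,-0.08],[0,0,0,0,0,0]]], gripper=56, newtons=60)

```text
time: 1.6
ee_pos: [0.1514, 0.5288, 0.2503]
tcp_rot: [180.0, -0.0, -177.6]
wrist_force: [-0.9, -0.3, 0.0]
opening: 0.056
```

>>> servo_tool(motion=[[[-25,-34.6,0,0,0,0],[-25,-34.6,0,0,0,0],[-25,-34.6,0,0,0,0],[-25,-34.6,0,0,0,0],[-25,-34.6,0,0,0,0]]])

```text
time: 2.1
ee_pos: [0.284, 0.3597, 0.2504]
tcp_rot: [180.0, 0.0, -177.8]
wrist_force: [0.5, 0.5, 0.3]
opening: 0.0561
```

>>> servo_tool(motion=[[[-25,-34.6,0,0,0,0],[-25,-34.6,0,0,0,0],[-25,-34.6,0,0,0,0],[-25,-34.6,0,0,0,0],[-25,-34.6,0,0,0,0]]])

```text
time: 2.6
ee_pos: [0.4162, 0.1918, 0.2505]
tcp_rot: [180.0, 0.0, -177.8]
wrist_force: [0.2, 0.3, -1.2]
opening: 0.0559
```

>>> servo_tool(motion=[[[-29,-39,0,0,0,0],[-29,-39,0,0,0,0],[-29,-39,0,0,0,0],[-29,-39,0,0,0,0],[-29,-39,0,0,0,0]]])

```text
time: 3.1
ee_pos: [0.5693, 0.0026, 0.2504]
tcp_rot: [180.0, 0.0, -177.8]
wrist_force: [0.5, 0.6, 1.0]
opening: 0.0561
```

>>> servo_tool(motion=[[[0,0,0,0,0,0],[0,0,0,0,0,0]]])

```text
time: 3.3
ee_pos: [0.5685, 0.0036, 0.2496]
tcp_rot: [180.0, -0.1, -177.9]
wrist_force: [-0.4, -0.4, -0.6]
opening: 0.0561
```

>>> servo_tool(motion=[[[-5.7,-11.8,10,0,0,0.005],[0,0,40,0,0,0],[0,0,45,0,0,0],[0,0,35,0,0,0],[0,0,0,0,0,0]]])

```text
time: 3.8
ee_pos: [0.5714, -0.0064, 0.1151]
tcp_rot: [180.0, -0.4, -177.9]
wrist_force: [-0.9, 0.6, 0.5]
opening: 0.0561
```

Run:
```python
from workcell import bot
import cv2,numpy as np,pickle
from h import *
import fit
P={n:bot.camera(n) for n in('side','top')}
pickle.dump(P,open('P2.pkl','wb'))
o=bot.get_obs();print(o['time'],o['ee_pos'],o['tcp_rot'],o['q'].round(1),o['wrist_force'])
q=fit.s.x;d=o['ee_pos'][:2]-q[:2];c,s=np.cos(q[2]),np.sin(q[2]);print('tcp in disp',c*d[0]+s*d[1],-s*d[0]+c*d[1])
for n,(x,y,w,h) in(('side',(190,150,160,120)),('top',(250,150,130,100))):
    cv2.imwrite(f'pics/{n}2.png',cv2.resize(P[n]['color'][y:y+h,x:x+w,::-1],None,fx=5,fy=5,interpolation=cv2.INTER_CUBIC))
```

```text
3.9 [ 0.57416494 -0.00655914  0.12111223] [-1.79998625e+02  2.04113537e-03 -1.77891382e+02] [-0.7  7.7 -1.3 81.1 -0.  -2.8] [ 0.0865665  -0.70534321  0.60745791]
tcp in disp 0.03954486361423793 0.03833868228977964
```

```bash
sleep 1
```

```text
(no output)
```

View pics/side2.png

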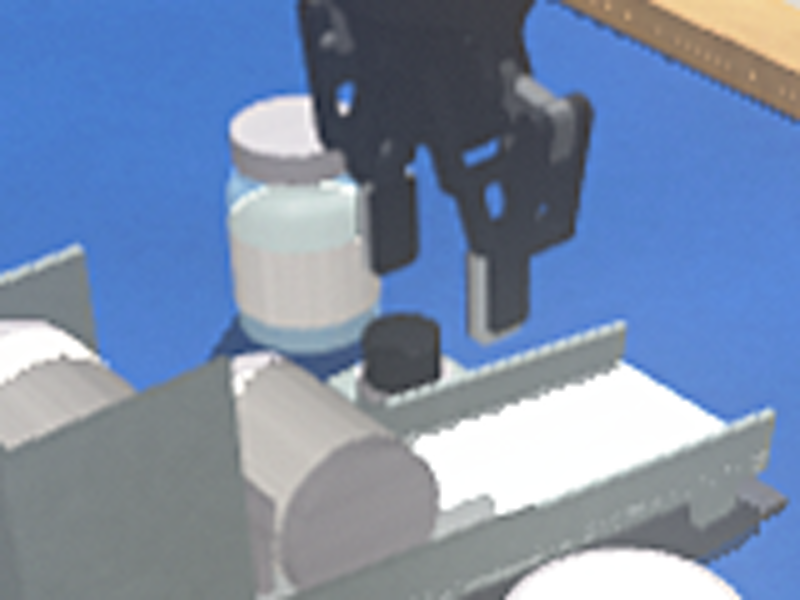

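View pics/top2.png

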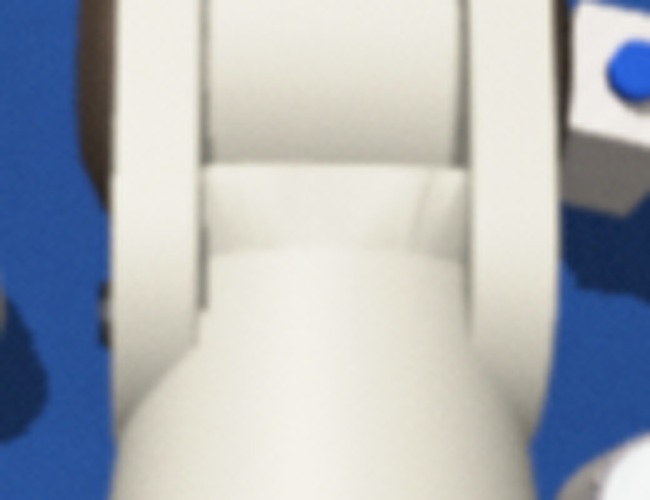

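The side view shows the left fingertip above the button, with its bottom at about (395,272), and the right fingertip over the chute at about (490,340). I'll measure both tips against the calibration.

Run:
```python
import pickle,numpy as np,cv2
from h import *
import fit
P=pickle.load(open('P2.pkl','rb'));p=P['side']
q=fit.s.x
x,y,w,h=190,150,160,120;f=5
im=cv2.resize(p['color'][y:y+h,x:x+w,::-1],None,fx=f,fy=f,interpolation=cv2.INTER_CUBIC)
# tcp frame
t=np.array([.57416,-.00656,.1211]);a=np.deg2rad(-177.89)
R=np.array([[np.cos(a),np.sin(a),0],[np.sin(a),-np.cos(a),0],[0,0,-1]])
cols={19:(0,255,0),11:(0,0,255)}
for z in cols:
  for s in(1,-1):
    L=np.array([(-11,s*28,z),(11,s*28,z),(11,s*38,z),(-11,s*38,z)])/1000
    uv=proj(p,t+L@R.T); uv=((uv-[x,y]+.5)*f-.5)
    print(z,s,uv.round(0).tolist())
    cv2.polylines(im,[uv.round().astype(int)],True,cols[z],1)
ca=fit.w(q,[(40+16*np.cos(u),68+16*np.sin(u),68) for u in np.linspace(0,6.28,30)])
cv2.polylines(im,[((proj(p,ca)-[x,y]+.5)*f-.5).round().astype(int)],True,(0,255,255),1)
cv2.imwrite('pics/side2o.png',im)
```

```text
19 1 [[427.0, 250.0], [381.0, 269.0], [366.0, 259.0], [411.0, 240.0]]
19 -1 [[521.0, 308.0], [475.0, 330.0], [492.0, 341.0], [539.0, 319.0]]
11 1 [[427.0, 232.0], [381.0, 251.0], [365.0, 241.0], [411.0, 222.0]]
11 -1 [[521.0, 290.0], [474.0, 311.0], [492.0, 322.0], [539.0, 301.0]]
```

```bash
sleep 1
```

```text
(no output)
```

View pics/side2o.png

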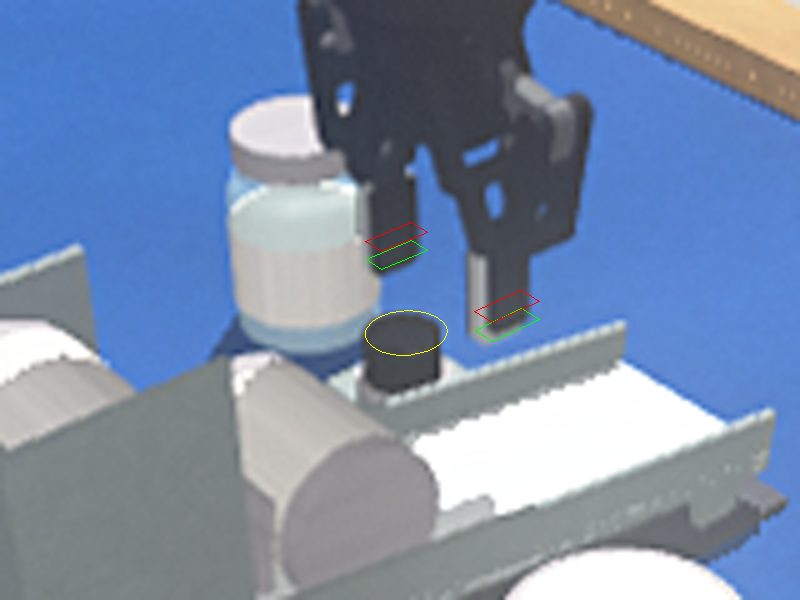

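>>> servo_tool(motion=[[[0,-4,14,0,0,-0.004],[0,0,12,0,0,0],[0,0,0,0,0,0],[0,0,0,0,0,0]]])

```text
time: 4.3
ee_pos: [0.5746, -0.0111, 0.0943]
tcp_rot: [180.0, -0.0, -177.7]
wrist_force: [-0.0, -0.7, -0.0]
opening: 0.0563
```

>>> servo_tool(motion=[[[0,0,4,0,0,0],[0,0,2,0,0,0],[0,0,2,0,0,0],[0,0,0,0,0,0],[0,0,0,0,0,0]]])

```text
time: 4.8
ee_pos: [0.5746, -0.0111, 0.0863]
tcp_rot: [180.0, -0.0, -177.7]
wrist_force: [0.7, -0.4, 0.1]
opening: 0.0561
```

>>> servo_tool(motion=[[[0,0,1.5,0,0,0],[0,0,1.5,0,0,0],[0,0,0,0,0,0],[0,0,0,0,0,0]]])

```text
time: 5.2
ee_pos: [0.5746, -0.011, 0.0832]
tcp_rot: [180.0, -0.0, -177.7]
wrist_force: [-1.1, 0.3, -0.0]
opening: 0.056
```

Run:
```python
from workcell import bot
import cv2,numpy as np
p=bot.camera('side')
o=bot.get_obs();print(o['time'],o['ee_pos'],o['wrist_force'],o['torque'])
x,y,w,h=190,150,160,120
cv2.imwrite('pics/side3.png',cv2.resize(p['color'][y:y+h,x:x+w,::-1],None,fx=5,fy=5,interpolation=cv2.INTER_CUBIC))
```

```text
5.25 [ 0.57463105 -0.01105068  0.08328635] [-0.24369228  0.21099538  0.73551988] [ 0.00574132 -0.07621532  0.02710071]
```

```bash
sleep 1
```

```text
(no output)
```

View pics/side3.png

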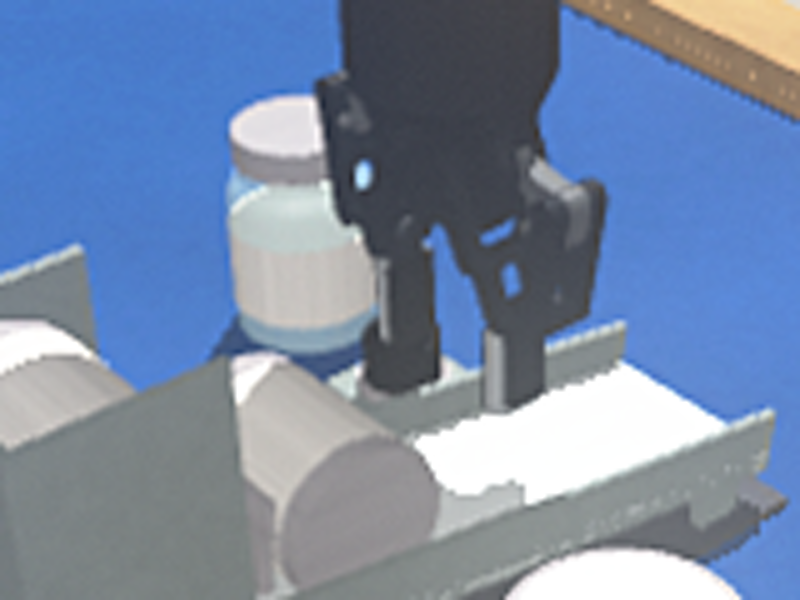

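The finger is on the cap at (400,340), the other finger is over the chute at (510,400), and the tin hasn't moved. I'll keep pressing.

>>> servo_tool(motion=[[[0,0,2,0,0,0],[0,0,2,0,0,0],[0,0,0,0,0,0],[0,0,0,0,0,0]]])

```text
time: 5.65
ee_pos: [0.5748, -0.0111, 0.0793]
tcp_rot: [-180.0, 0.0, -177.7]
wrist_force: [1.9, -1.1, 0.8]
opening: 0.0559
```

>>> servo_tool(motion=[[[0,0,1.5,0,0,0],[0,0,1,0,0,0],[0,0,0,0,0,0],[0,0,0,0,0,0],[0,0,0,0,0,0]]])

```text
time: 6.15
ee_pos: [0.5748, -0.011, 0.0768]
tcp_rot: [180.0, 0.0, -177.7]
wrist_force: [3.0, 0.9, 2.0]
opening: 0.0561
```

Run:
```python
from workcell import bot
import cv2,numpy as np
p=bot.camera('side')
o=bot.get_obs();print(o['time'],o['ee_pos'],o['wrist_force'],o['torque'])
x,y,w,h=190,150,160,120
cv2.imwrite('pics/side4.png',cv2.resize(p['color'][y:y+h,x:x+w,::-1],None,fx=5,fy=5,interpolation=cv2.INTER_CUBIC))
```

```text
6.2 [ 0.57479429 -0.01105166  0.07686747] [ 1.23061799 -0.10261203  2.76022642] [ 0.07709176 -0.40023659 -0.02836185]
```

```bash
sleep 1
```

```text
(no output)
```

View pics/side4.png

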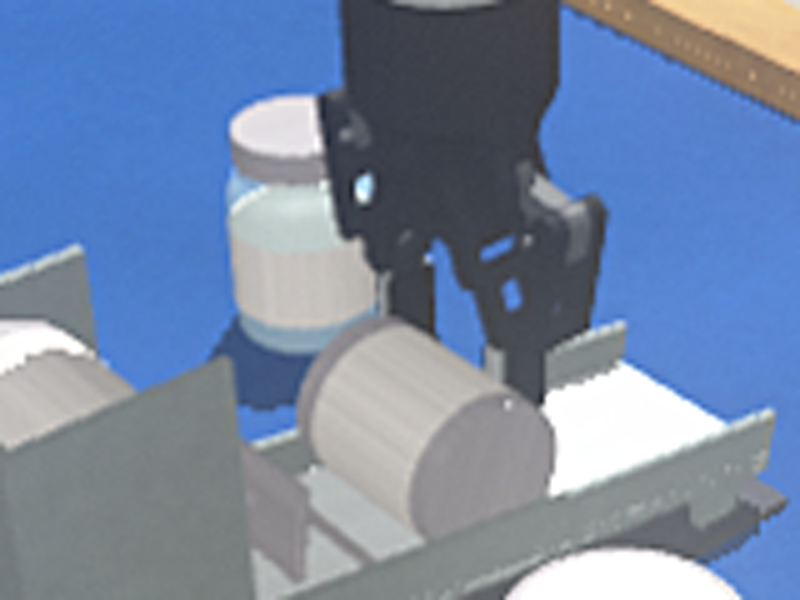

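The tin popped out and is resting against the chute finger (its end face is at about (480,470)). The kicker plate is extended at (275,510). I'll let it settle and check again.

>>> servo_tool(motion=[[[0,0,0,0,0,0],[0,0,0,0,0,0],[0,0,0,0,0,0],[0,0,0,0,0,0],[0,0,0,0,0,0]]])

```text
time: 6.7
ee_pos: [0.5748, -0.0111, 0.0769]
tcp_rot: [-180.0, 0.0, -177.7]
wrist_force: [2.5, 0.7, 2.0]
opening: 0.056
```

>>> servo_tool(motion=[[[0,0,0,0,0,0],[0,0,0,0,0,0],[0,0,0,0,0,0],[0,0,0,0,0,0],[0,0,0,0,0,0]]])

```text
time: 7.2
ee_pos: [0.5747, -0.0111, 0.0769]
tcp_rot: [-180.0, 0.0, -177.7]
wrist_force: [3.0, 1.0, 2.4]
opening: 0.0558
```

Run:
```python
from workcell import bot
import cv2,numpy as np
import fit
from h import *
F=[]
for i in range(4):
    p=bot.camera('side');o=bot.get_obs();F.append(o['wrist_force'])
    print([(d['rect'],d['confidence']) for d in bot.look_for(p,'tin')[:1]])
print(o['time'],o['ee_pos'],np.mean(F,0))
x,y,w,h=190,150,160,120
im=cv2.resize(p['color'][y:y+h,x:x+w,::-1],None,fx=5,fy=5,interpolation=cv2.INTER_CUBIC)
# predicted right end circle for several tin x
for X,col in((-2,(0,255,0)),(4,(0,0,255))):
    zc=39+(40-X)*np.tan(np.deg2rad(8))+30
    c=fit.w(fit.s.x,[(X+30*np.cos(u),-37.5,zc+30*np.sin(u)) for u in np.linspace(0,6.28,40)])
    cv2.polylines(im,[((proj(p,c)-[x,y]+.5)*5-.5).round().astype(int)],True,col,1)
cv2.imwrite('pics/side5.png',im)
```

```text
[([246.1, 212.8, 56.8, 46.8], 0.91)]
[([248.4, 212.8, 52.4, 44.0], 0.58)]
[([248.7, 214.2, 53.7, 40.7], 0.82)]
[([247.9, 214.7, 49.5, 42.5], 0.68)]
7.55 [ 0.57468384 -0.0110862   0.07683254] [3.18819847 0.16592442 2.83543465]
```

```bash
sleep 1
```

```text
(no output)
```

View pics/side5.png

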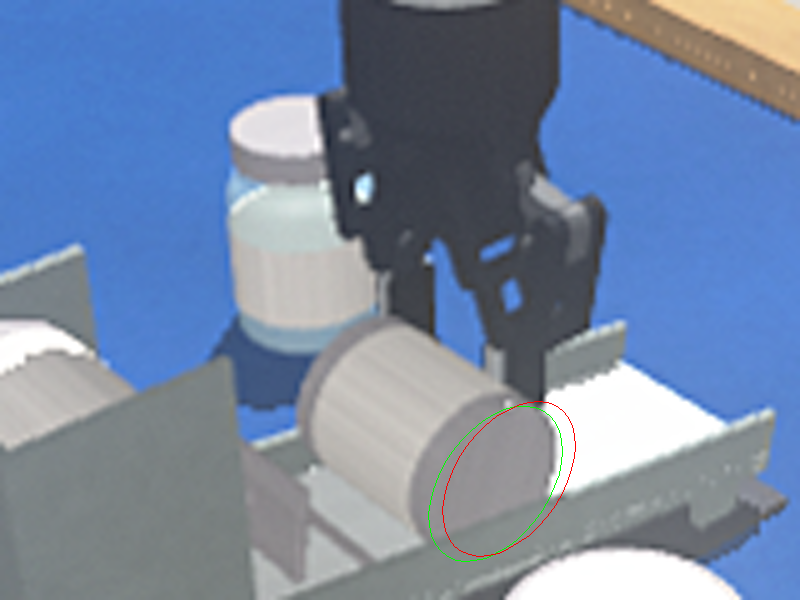

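Run:
```python
from workcell import bot
print(bot.job_done()); o=bot.get_obs();print(o['time'],o['ee_pos'],o['wrist_force'])
```

```text
the job is handed in; nothing more can be done
None
the job is handed in; nothing more can be done
```

I pressed the ejector button with the left finger until the tin popped out of its nest. The right finger, already in place over the chute, stopped it. I handed the job in at about 7.6 s with both fingers still holding.

**Last checks:**
- **Tin:** In the last four side pictures it lay still against the finger, near x ≈ -5 mm in the dispenser's frame. It was on the chute floor and turned slightly on the chute.
- **Button:** The kicker plate was visibly extended, and the upward force on the tool averaged about 2.8 N. Since the tin had popped, the button must have been at least 7 mm down; I did not measure it directly.
- **Other goods:** The jar looked unmoved in the side view. I took no picture at the end to check the tall can and the carton.

**What disagreed:**
- **Button force:** I expected the fingertip to meet the button with the TCP at about 87 mm, but no clear force showed until several millimetres lower. The fingertips may reach a little less far ahead at this opening.
- **Sideways force:** I measured about 3 N of downhill force on the tool, more than the roughly 0.3 N the resting tin should give. I did not find the cause.

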